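Find and mark the high spot of a pulley on the truing stand

TASK

Turn the pulley on the truing stand slowly by its black crank knob, feel for where the rim's high spot passes the sprung feeler, and leave the pulley stopped with the high spot right at the feeler. Then mark it: gently stand the brass weight upright on the edge of the pulley's top flange, right in front of the tip of the fixed red pointer. Do not press on the gauge, and leave the other things on the desk alone.

Things in the scene. Friction and masses are not known exactly. Their poses are not given: they have to be found in the camera images.
- stand: grey truing stand fixed to the desk; origin on the pulley's vertical axis at desk height, z up, x axis points from the pulley axis to the gauge. It may stand anywhere on the near middle of the desk, turned up to 0.5 rad.
- pulley: aluminium pulley on the stand, on a vertical axis without stops; origin on the axis at desk height; the crank knob is at its own x = -44 mm. Two flanges of 92 mm radius; the upper face of the top one is at z = 58 mm, with a hub to z = 72 mm within 17 mm of the axis. Turning takes 0.14 to 0.2 N m (3 to 5 N at the knob); this friction holds it where it is left within 0.17 rad of the crest.
- hub_top (a point): top of the hub, on the axis, 72 mm above the desk. Between the flanges, hidden by them, is the belt face of radius 75 mm. It has one smooth high spot 4 mm high, tapering to nothing 0.43 rad to either side of its crest; its place relative to the crank differs each time. Its crest reaches the feeler after 0.6 to 3.6 rad of turning anticlockwise (seen from above) from the start.
- feeler (a point): where the feeler's round nose meets the true belt face, 75 mm from the axis, z = 41 mm, fixed to the stand. The nose rides on the face with 6 N, on the crest with 17 N. Climbing the high spot adds up to 0.2 N m to the turning effort (4.5 N at the knob); the addition falls to nothing at the crest, and past it the feeler pushes the pulley on as much.
- knob_grip (a point): centre of the grip of the black crank knob, an upright cylinder 18 mm in diameter, 37 mm tall (z = 63 to 100 mm above the desk, this point at 83 mm), 44 mm from the pulley axis; it spins freely on its own pin, so it can be held with the hand's heading unchanged while it goes round. With the hand at rest, friction can hide up to 4 N of push either way.
- gauge: blue gauge block fixed on the stand, 34 x 40 mm, 121 to 155 mm from the pulley axis along the stand's x axis, top at z = 55 mm; its origin coincides with the stand's. It carries a fixed red pointer (top at 58 mm) whose tip ends 94 mm from the axis, and below it the sprung steel feeler.
- mark_spot (a point): point on the top face of the upper flange (58 mm above the desk) 76 mm from the pulley axis, in line with the red pointer and just inside its tip; fixed to the stand. The weight is to stand here.
- weight_mid (a point): centre, half-way up, of the loose brass weight: 25 mm in diameter, 27 mm tall, about 0.1 kg; a plain cylinder below, a narrower neck and button on top; the lower 13 mm are the full-width cylinder. Stands on the desk right of the stand at the start. z axis up.
- green_cup: green cup, 71 mm wide, 42 mm tall, bystander behind the stand
- sample_tin: grey round sample tin, 70 mm wide, 48 mm tall, bystander left of the stand
- stamp: wooden hand stamp, 25 x 48 mm, 73 mm tall, bystander behind, to the right
- masking_tape: roll of masking tape lying flat, 92 mm wide, 25 mm tall, bystander behind the stand

How it is judged (in metres and radians):
On the way, in this order (a step that is already met when the one before it is completed fails the run):
1. the pulley is stopped, hand off it, with the high spot at the feeler (feeler force over 14.5 N of the 17 N at the crest), the weight still on the desk (contact force between gauge and pulley above 14.5 N and angular speed of pulley below 0.03 rad/s and contact force between the fingers and pulley below 0.1 N and height (world z) of weight_mid below 0.03 m), for 0.3 s.
2. the weight stands on the flange (contact force between brass_weight and pulley above 0.3 N and distance between weight_mid and mark_spot below 0.025 m), for 0.2 s.
At the end, for the whole second after the job is handed in: The pulley is at rest with the crest of its high spot within about 0.17 rad (10 degrees) of the feeler (feeler force over 14.5 N of 17 N), and the brass weight stands upright and at rest on the top flange with its centre within 15 mm of the marked spot just inside the red pointer's tip (contact force between gauge and pulley above 14.5 N and angular speed of pulley below 0.03 rad/s and horizontal distance between weight_mid and mark_spot below 0.015 m and z of weight_mid in the frame of mark_spot between 0.01 and 0.017 m and angle between weight_mid's own z axis and vertical below 0.1 rad and linear speed of brass_weight below 0.02 m/s); the robot touches nothing.
It fails at once if the hand presses on the gauge with over 5 N (contact force between any of the fingers, the arm and gauge above 5 N).
It fails at once if the pulley is spun fast (over 1.5 rad/s) (angular speed of pulley above 1.5 rad/s).
It fails at once if the weight is dropped or banged on the pulley (over 40 N) (contact force between brass_weight and pulley above 40 N).
It fails at once if a bystander is pushed more than 30 mm (distance of any of green_cup, sample_tin, stamp, masking_tape from where it was at the start of the episode above 0.03 m).
It also fails if it takes over 67 s, if anything falls off the work surface, if the arm or the gripper's body presses on something with over 40 N, if the wrist force passes 120 N, or if a joint passes its speed limit or range.

ROBOT

A 7-joint arm with a two-finger parallel gripper is mounted at the origin on a cart in front of the work surface, level with it; the furniture and walls round the work are solid. World frame = base frame: x ahead of the robot, y to its left, z up, the work surface at z = 0. Lengths are in mm, angles in rad, forces in N, time in s.
With the tool pointing down it reaches from about 400 to 875 mm from the base axis. Payload 19.3 kg.
Tool frame: the origin (TCP) lies at the very end of the fingers, on their centre line; the grasp point (between the pads) lies 19 mm behind it; z points along the fingers, y is the direction in which the jaws open and shut (so a half turn about z gives the same grasp; the last joint's range is limited). The gripper opens to 85 mm and grips with 20 to 120 N. Pads are 22 mm wide; open, the fingers measure 114 mm over their backs; the gripper's body (76 mm by 85 mm) begins 54 mm behind the grasp point. The pads swing forward as they close: fully open they stand 13 mm farther back than shut.
Start: joints at [1.032, 0.521, -0.036, 1.599, 0.021, 1.021, -0.113], TCP at [282.357, -557.574, 231.291] pointing down, gripper open.
Joint ranges: [-2.91, 2.91], [-0.3, 2.13], [-1.5, 1.42], [0.17, 2.43], [-1.26, 4.41], [0.16, 1.93], [-2.52, 2.52]. Speed limits (rad/s): [1.89, 1.89, 2.39, 2.39, 3.01, 3.01, 3.01].

INTERFACE

Orientations are given as a rotation vector (axis times angle).
In Python, from bench import observe, read_camera, calibration, close_job, find_in, tip_of gives the robot as it stands. The module is installed in compiled form; this text tells all that it offers.
- The arm moves only by the tool jog_arm, never from a script. Its argument "deltas" is text: rows parted by semicolons, each of 7 numbers parted by spaces: the opening, from 0 (shut) to 1 (fully open), then the shift along the tool's x, y, z in mm, then the turn, a rotation vector about the tool's x, y, z in degrees. In form: gripper dx dy dz rx ry rz; .... A call has 1 to 8 rows; each row shifts and turns the commanded pose from where the row before left it, along the tool's axes as they then stand; what a row does not reach is not made up. A row lasts 1/10 s, in which the tool goes at most 50 mm and 8.59 degrees, less where a joint would pass 70% of its speed; a pose out of reach is approached as far as the arm can. A call is refused whole if a number of a shift passes 50 or a number of a turn 8.59, either way. A call with a gripper value outside its range is refused whole. The fingers move at their own pace and stop on an object; "grip_force" is the grip in N (left out, the last holds). Time passes only in rows, so rows that do not move let the fingers close. It gives the time, the measured TCP pose, the force and the opening at its end, in the units of the state.
- observe(): the state, without advancing time (a new reading comes with each control period).
- read_camera(name): name is "scene" or "side" or "wrist"; returns the picture (400x640x3 uint8, blue, green, red); there is no depth.
- calibration(name): a dict with "intrinsics" (3x3 intrinsics, pixels), "view" (4x4, takes a point from world to camera coordinates). Camera axes: x right, y down, z forward; pixel columns grow to the right and rows downward; lengths in mm; the calibration is good to about 2 mm. A picture is of the moment at which its call begins: read the wrist's pose just before it. calibration takes no time and is no camera call; for the wrist camera it gives the pose at the moment of the call.
- close_job(): hands the job in, once; it reports no verdict.
Trained networks look in the newest picture that a camera, given by its name, has taken for a name from the list of things; names that differ only in an ending like _2 or _b are one class to them, and where a whole thing is asked for, a point or a joint stands for the part that bears it (a point fixed in the world has none). Each returns a list of dicts, best first, with "conf" (0 to 1); they miss things now and then, are a little off and sometimes report something else, mostly with a low value. They report only what shows in the picture. A call takes as long as a camera call.
- find_in(camera, thing): "at" ([x, y, z] in mm, in world coordinates, good to about 4 mm: the middle of the surface that is visible of it).
- tip_of(camera, thing): "at" ([x, y, z] in mm, in world coordinates, good to about 4 mm: a listed point, or the origin of a listed thing).
The state is a dict: "time_s": time; "joints": joint angles; "joint_vel": joint speeds; "effort": joint torques, N m; "tool_pos": TCP position; "ee_rot": TCP orientation; "contact_force": force on the tool from outside, world axes, zero at the start; "torque": the same for the moment, N m; "opening": opening from 0.0 (shut) to 1.0 (fully open).
Only numpy, scipy, OpenCV 4.12 (cv2) and the standard library are available. Lean on these libraries where they do the work, as an engineer would, in place of code of your own. Each camera call takes 0.05 s, during which the arm holds its last target.

## Working session

There is one attempt and no reset: what is moved stays moved. The work goes in short steps, Python scripts to look and compute and a tool call to move; the robot and the scene stay as the last step left them, time stands still between calls to the robot, and variables do not carry over. Pictures are saved under pics/ and viewed, and the job is handed in when it is done.

Besides the shell and the picture viewer there is one more tool, called after "Emit:" as name(argument=value, ...) on one line, values as JSON. jog_arm: Moves the arm, as the interface text tells. Its arguments: {"type":"object","properties":{"deltas":{"type":"string"},"grip_force":{"type":"number"}},"required":["deltas"]}

```bash
mkdir -p pics; python3 - <<'E'
from bench import *
import cv2
s=observe(); print({k:s[k] for k in s})
for c in ["scene","side"]:
    im=read_camera(c); cv2.imwrite(f"pics/{c}0.png",im)
for c in ["scene"]:
    for t in ["hub_top","knob_grip","weight_mid","mark_spot","feeler","stand"]:
        print(c,t,[(r["conf"],[round(v) for v in r["at"]]) for r in tip_of(c,t)][:2])
print(observe()["time_s"])
E
```

```text
{'time_s': 0.0, 'joints': array([ 1.03178368,  0.52205465, -0.03631741,  1.59997041,  0.02119126,
        1.02107912, -0.11282656]), 'joint_vel': array([ 2.45740597e-03,  7.66243622e-04, -9.58635547e-04, -7.99758773e-05,
        2.09584070e-03,  5.90860149e-05, -6.28478177e-04]), 'effort': array([ 2.33920626e-03, -9.27095532e+01,  1.98043540e+00, -3.69914460e+01,
        1.79577334e-02,  8.29800905e-03,  2.65276270e-05]), 'tool_pos': array([ 282.21453294, -557.30029874,  230.71397336]), 'ee_rot': array([-3.05464957e+00, -7.29356922e-01,  5.26529419e-04]), 'contact_force': array([0.25830929, 0.00807936, 0.12671541]), 'torque': array([-0.00066731, -0.02331478, -0.02199614]), 'opening': 1.0004473457501546}
scene hub_top [(0.55, [567, 4, 75])]
scene knob_grip [(0.73, [567, 4, 73]), (0.58, [525, 6, 84])]
scene weight_mid [(0.65, [479, -231, 17])]
scene mark_spot [(0.67, [639, 26, 57])]
scene feeler [(0.88, [639, 23, 37])]
scene stand [(0.94, [570, 5, 1]), (0.47, [796, 43, 0])]
0.4
```

View pics/scene0.png

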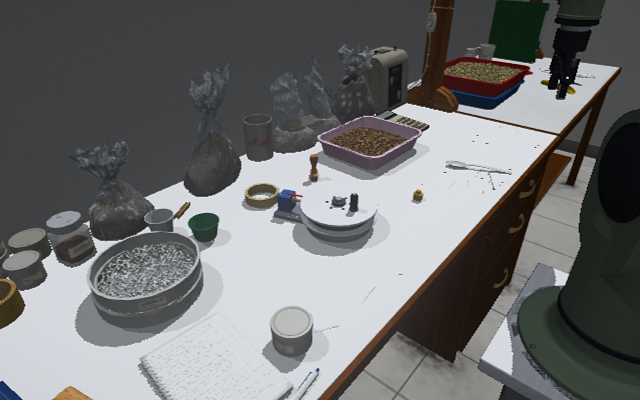

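View pics/side0.png

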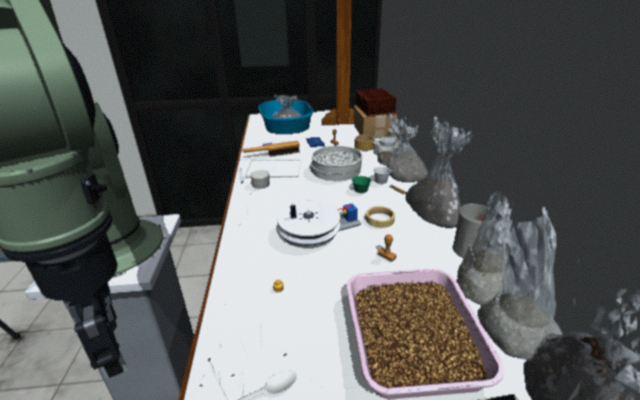

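```bash
python3 - <<'E'
from bench import *
for c in ["side"]:
    for t in ["hub_top","knob_grip","weight_mid","mark_spot","feeler","pulley","stand"]:
        print(c,t,[(r["conf"],[round(v) for v in r["at"]]) for r in tip_of(c,t)][:2])
print(observe()["time_s"])
for c in ["scene","side"]:
    k=calibration(c); print(k)
E
```

```text
side hub_top [(0.73, [567, 7, 70])]
side knob_grip [(0.54, [521, 6, 83])]
side weight_mid [(0.49, [476, -225, 12])]
side mark_spot [(0.65, [639, 25, 57])]
side feeler [(0.75, [640, 20, 42])]
side pulley [(0.81, [569, 0, -3]), (0.46, [412, 330, 4])]
side stand [(0.63, [565, 5, 6])]
0.75
{'intrinsics': array([[414.48102564,   0.        , 318.02089841],
       [  0.        , 414.48102564, 195.3694238 ],
       [  0.        ,   0.        ,   1.        ]]), 'view': array([[-7.62461484e-01, -6.47022697e-01, -3.75697695e-03,
         4.81103309e+02],
       [-3.27956532e-01,  3.91461315e-01, -8.59768895e-01,
         2.51056252e+02],
       [ 5.57760700e-01, -6.54308542e-01, -5.10669495e-01,
         6.98237651e+02],
       [ 0.00000000e+00,  0.00000000e+00,  0.00000000e+00,
         1.00000000e+00]])}
{'intrinsics': array([[362.53085725,   0.        , 322.61340819],
       [  0.        , 362.53085725, 196.29065046],
       [  0.        ,   0.        ,   1.        ]]), 'view': array([[ 9.94508688e-01, -1.03748804e-01, -1.37351835e-02,
        -6.04229949e+02],
       [-6.33294960e-02, -4.92116888e-01, -8.68222520e-01,
         1.43914868e+02],
       [ 8.33177320e-02,  8.64324681e-01, -4.95984880e-01,
         1.04178765e+03],
       [ 0.00000000e+00,  0.00000000e+00,  0.00000000e+00,
         1.00000000e+00]])}
```

Emit:
jog_arm(deltas="1 0 0 0 0 0 6.25; 1 0 0 0 0 0 6.25; 1 28 -36 3 0 0 0; 1 28 -36 3 0 0 0; 1 28 -36 3 0 0 0; 1 28 -36 3 0 0 0; 1 28 -36 3 0 0 0; 1 28 -36 3 0 0 0")

```text
time_s: 1.55
tool_pos: [392.0, -305.0, 213.4]
ee_rot: [3.117, 0.392, 0.001]
contact_force: [0.8, -0.6, 0.6]
opening: 0.998
```

Emit:
jog_arm(deltas="1 28 -36 3 0 0 0; 1 28 -36 3 0 0 0; 1 28 -36 3 0 0 0; 1 28 -36 3 0 0 0; 1 28 -36 3 0 0 0; 1 14 -18 3 0 0 0; 1 0 0 0 0 0 0")

```text
time_s: 2.25
tool_pos: [492.7, -73.2, 195.0]
ee_rot: [-3.115, -0.4, -0.0]
contact_force: [-0.8, -1.7, -0.1]
opening: 1.004
```

```bash
python3 - <<'E'
from bench import *
import cv2
from scipy.spatial.transform import Rotation as R
s=observe(); print(s["time_s"],s["tool_pos"],R.from_rotvec(s["ee_rot"]).as_matrix().round(3),s["contact_force"],s["joints"])
k=calibration("wrist");print(k)
im=read_camera("wrist"); cv2.imwrite("pics/w1.png",im)
for t in ["hub_top","knob_grip","mark_spot","feeler"]:
        print(t,[(r["conf"],[round(v) for v in r["at"]]) for r in tip_of("wrist",t)][:2])
E
```

```text
2.25 [492.65124669 -73.21766524 195.02089222] [[ 0.968  0.253  0.   ]
 [ 0.253 -0.968  0.001]
 [ 0.    -0.001 -1.   ]] [-0.80066657 -1.68022231 -0.07626586] [ 0.14103548  0.37161206 -0.14224529  1.96128502  0.06936374  0.8131595
 -1.35462495]
{'intrinsics': array([[333.89492229,   0.        , 321.24532792],
       [  0.        , 333.89492229, 195.43920161],
       [  0.        ,   0.        ,   1.        ]]), 'view': array([[ 2.53323159e-01, -9.67380834e-01, -1.30381367e-03,
        -1.96482377e+02],
       [-9.26415520e-01, -2.42983398e-01,  2.87599291e-01,
         4.11007197e+02],
       [-2.78534847e-01, -7.16476877e-02, -9.57749940e-01,
         4.77098913e+02],
       [ 0.00000000e+00,  0.00000000e+00,  0.00000000e+00,
         1.00000000e+00]])}
hub_top [(0.62, [566, 4, 71])]
knob_grip [(0.82, [526, 5, 84])]
mark_spot []
feeler []
```

View pics/w1.png

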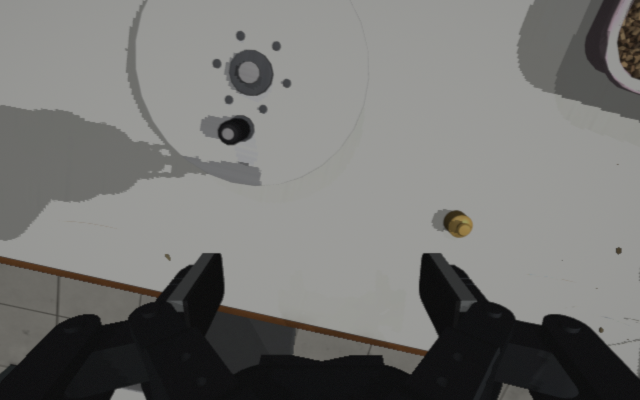

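```bash
cat > h.py <<'E'
import numpy as np
from bench import *
def ray(k,u,v,z):
    K=k["intrinsics"];V=k["view"];Rm=V[:3,:3];c=-Rm.T@V[:3,3]
    d=Rm.T@np.linalg.inv(K)@np.array([u,v,1.]); return c+d*(z-c[2])/d[2]
E
python3 - <<'E'
from h import *
k=calibration("wrist")
print(observe()["time_s"])
for n,u,v,z in [("hub",249,72,72),("knob",229,133,100),("wt",464,229,27),("edgeR",369,70,58),("edgeL",136,55,58),("near",262,185,58)]: print(n,ray(k,u,v,z).round(1))
import cv2
im=cv2.imread("pics/w1.png"); cv2.imwrite("pics/w1c.png",cv2.resize(im[0:270,100:500],None,fx=2,fy=2))
E
```

```text
2.5
hub [564.9  -4.2  72. ]
knob [521.2  -4.  100. ]
wt [ 472.6 -231.9   27. ]
edgeR [589.9 -92.8  58. ]
edgeL [555.5  86.4  58. ]
near [476.8 -29.5  58. ]
```

View pics/w1c.png

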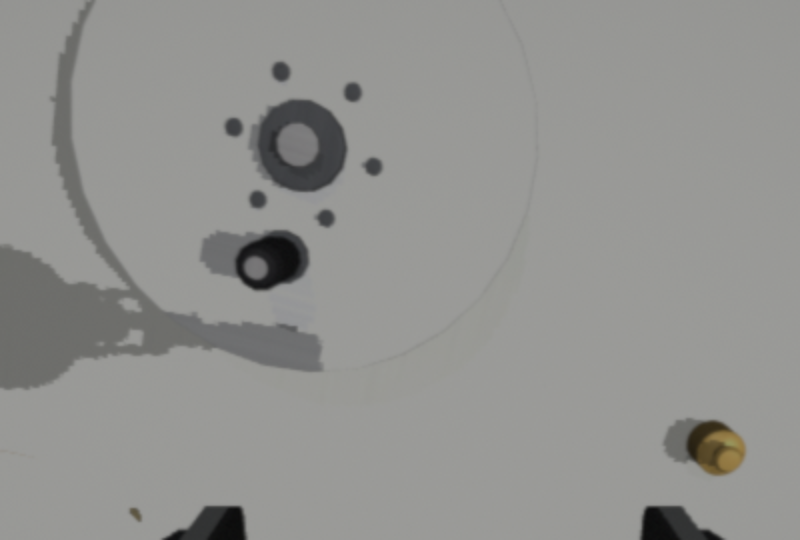

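```bash
python3 - <<'E'
from h import *
import cv2
for c,x0,y0 in [("scene",260,160),("side",260,180)]:
    im=cv2.imread(f"pics/{c}0.png"); cv2.imwrite(f"pics/{c}c.png",cv2.resize(im[y0:y0+100,x0:x0+130],None,fx=6,fy=6,interpolation=cv2.INTER_CUBIC))
k=calibration("wrist"); print(k["view"][:3,3], (-k["view"][:3,:3].T@k["view"][:3,3]).round(1),observe()["tool_pos"])
E
```

```text
[-197.88683608  409.7150537   477.09255674] [562.2 -60.9 338.8] [491.3289639  -77.80381769 195.4387972 ]
```

View pics/scenec.png

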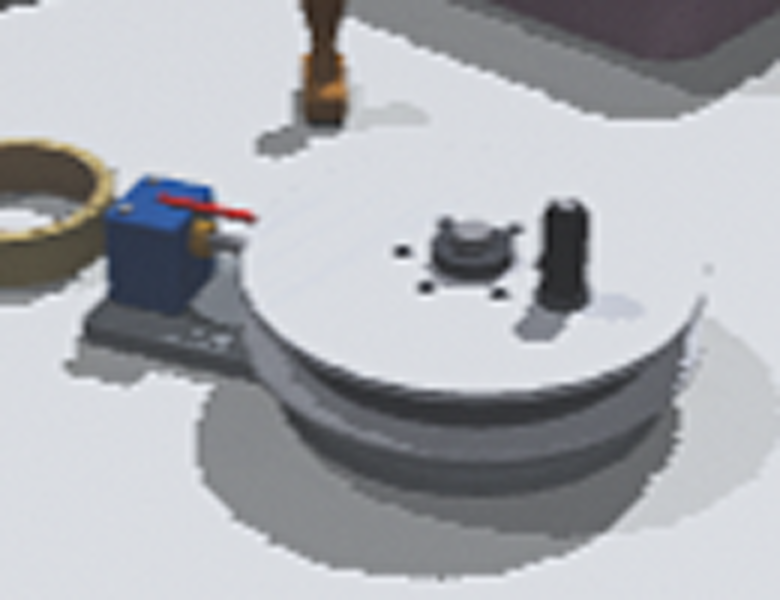

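View pics/sidec.png

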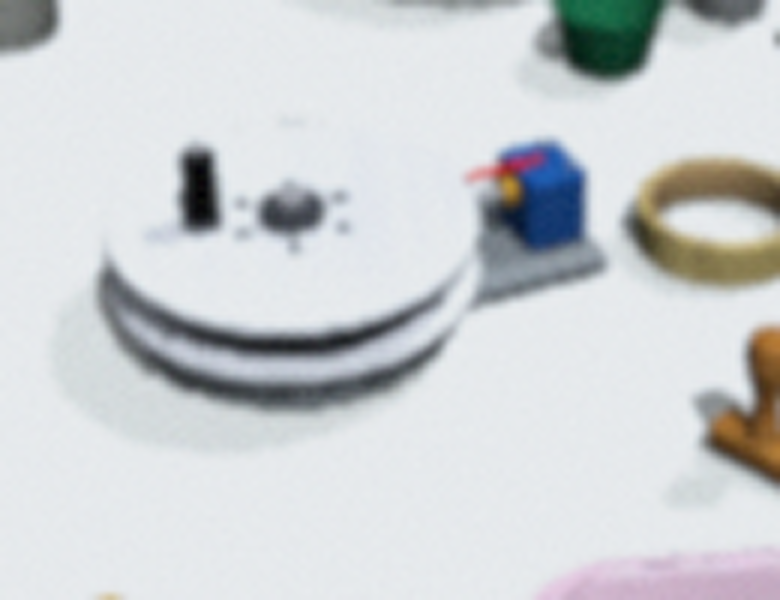

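```bash
python3 - <<'E'
from h import *
for c,L in [("scene",[("hub",339,199,72),("knob",354.5,194,100),("tip",302.5,196.3,57)]),("side",[("hub",308.3,212.8,72),("knob",293,205,100),("tip",337.8,210,57)])]:
    k=calibration(c)
    for n,u,v,z in L: print(c,n,ray(k,u,v,z).round(1))
E
```

```text
scene hub [559.9   7.6  72. ]
scene knob [518.6   4.9 100. ]
scene tip [650.7  34.8  57. ]
side hub [566.4  -4.6  72. ]
side knob [523.8  -1.9 100. ]
side tip [656.7  23.7  57. ]
```

Emit:
jog_arm(deltas="1 12 -17 10 0 0 0; 1 14 -18 10 0 0 0; 1 14 -18 10 0 0 0; 1 10 -15 10 0 0 0; 1 0 0 5 0 0 0; 1 0 0 0 0 0 0; 1 0 0 0 0 0 0; 1 0 0 0 0 0 0")

```text
time_s: 3.3
tool_pos: [523.2, 0.6, 150.8]
ee_rot: [3.117, 0.39, 0.001]
contact_force: [0.1, 1.0, 0.6]
opening: 1.0
```

```bash
python3 - <<'E'
from h import *
import cv2
s=observe(); print(s["time_s"],s["tool_pos"],s["contact_force"])
k=calibration("wrist");np.save("kv.npy",k["view"])
im=read_camera("wrist"); cv2.imwrite("pics/w2.png",im)
print(observe()["tool_pos"],np.abs(s["joint_vel"]).max())
for t in ["hub_top","knob_grip","mark_spot"]:
        print(t,[(r["conf"],[round(v) for v in r["at"]]) for r in tip_of("wrist",t)][:2])
E
```

```text
3.3 [523.24206388   0.573459   150.79991093] [0.13263667 0.99906372 0.56350111]
[523.29950722   0.76186088 150.77648303] 0.003342723496075549
hub_top [(0.74, [568, 4, 70])]
knob_grip []
mark_spot [(0.93, [638, 30, 60])]
```

View pics/w2.png

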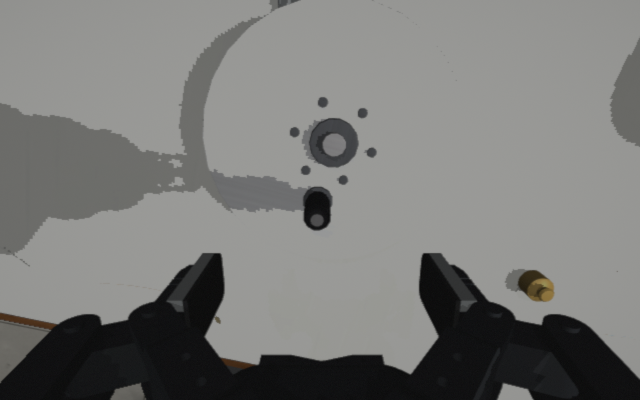

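```bash
python3 - <<'E'
from h import *
k=calibration("wrist");
for n,u,v,z in [("hub",334,143,72),("knobtop",317,220,100),("knobbase",316,199,63),("wt",545,294,27),("ptr",283,2,58)]: print(n,ray(k,u,v,z).round(1))
E
```

```text
hub [566.8   2.5  72. ]
knobtop [521.6   2.4 100. ]
knobbase [523.3   4.1  63. ]
wt [ 475.9 -223.6   27. ]
ptr [642.5  55.5  58. ]
```

Emit:
jog_arm(deltas="1 0 -2 12 0 0 0; 1 0 0 20 0 0 0; 1 0 0 20 0 0 0; 1 0 0 14 0 0 0; 1 0 0 9 0 0 0; 0.35 0 0 0 0 0 0; 0.2 0 0 0 0 0 0; 0.2 0 0 0 0 0 0", grip_force=40)

```text
time_s: 4.3
tool_pos: [523.1, 3.6, 75.9]
ee_rot: [3.117, 0.393, 0.002]
contact_force: [-0.1, 0.2, 0.2]
opening: 0.519
```

Emit:
jog_arm(deltas="0 0 0 0 0 0 0; 0 0 0 0 0 0 0; 0 0 0 0 0 0 0")

```text
time_s: 4.6
tool_pos: [523.0, 3.5, 75.9]
ee_rot: [3.117, 0.392, 0.001]
contact_force: [-0.4, -0.5, 7.1]
opening: 0.19
```

```bash
python3 - <<'E'
from h import *
import cv2
s=observe(); print(s["time_s"],s["tool_pos"],s["contact_force"])
im=read_camera("wrist"); cv2.imwrite("pics/w3.png",im)
im=read_camera("scene"); cv2.imwrite("pics/s3.png",cv2.resize(im[100:250,230:430],None,fx=4,fy=4))
E
```

```text
4.6 [523.03896556   3.47501779  75.89056422] [-0.44187192 -0.49936141  7.0700002 ]
```

View pics/w3.png

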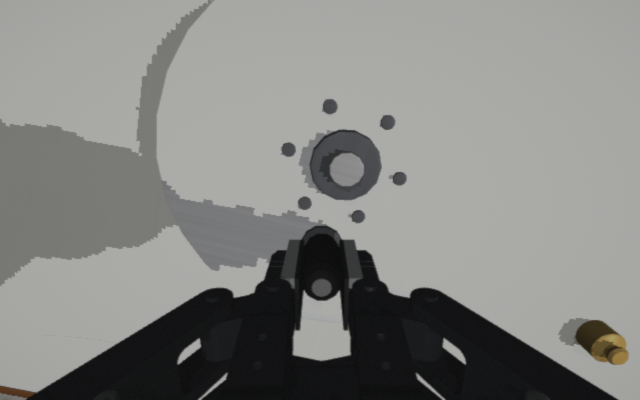

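View pics/s3.png

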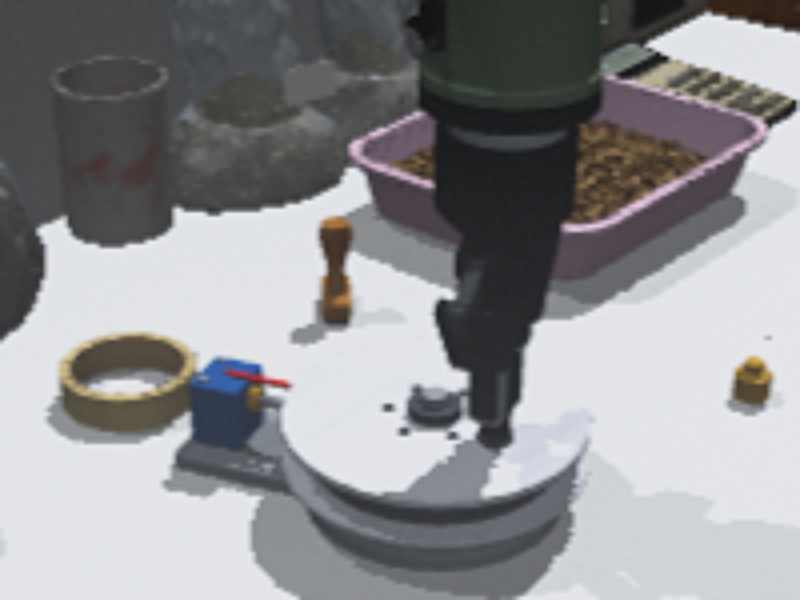

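```bash
cat > tab.py <<'E'
import numpy as np,sys
# cumulative rows from theta0, step, n
def tab(phi0,step,n,psi=0.2557,r=44):
    t=phi0-psi+step*np.arange(n+1); x=r*np.cos(t); y=-r*np.sin(t)
    X=np.round(x,1);Y=np.round(y,1)
    return np.diff(X).round(1),np.diff(Y).round(1)
if __name__=="__main__":
    p,s,n,g=map(float,sys.argv[1:5]); dx,dy=tab(p,s,int(n))
    g=int(g)
    for i in range(0,int(n),g):
        print(round(p+s*(i+g),2),"; ".join(f"0 {a} {b} 0 0 0 0" for a,b in zip(dx[i:i+g],dy[i:i+g])))
E
cat > f.py <<'E'
from h import *
C=np.array([567,3.])
s=observe();p=s["tool_pos"][:2]-C;u=p/np.hypot(*p);t=np.array([-u[1],u[0]]);F=s["contact_force"]
print("t",s["time_s"],"phi",round(np.arctan2(p[1],p[0])%(2*np.pi),3),"r",round(np.hypot(*p),1),"Ft",round(F[:2]@t,2),"Fr",round(F[:2]@u,2),"Fz",round(F[2],1),"op",round(s["opening"],3))
E
python3 f.py; python3 tab.py 3.14 0.03 126 6
```

```text
t 4.7 phi 3.131 r 43.9 Ft 0.7 Fr 1.56 Fz 7.4 op 0.193
3.32 0 -0.3 1.3 0 0 0 0; 0 -0.2 1.3 0 0 0 0; 0 -0.3 1.3 0 0 0 0; 0 -0.2 1.3 0 0 0 0; 0 -0.1 1.3 0 0 0 0; 0 -0.2 1.3 0 0 0 0
3.5 0 -0.1 1.3 0 0 0 0; 0 0.0 1.3 0 0 0 0; 0 0.0 1.4 0 0 0 0; 0 0.0 1.3 0 0 0 0; 0 0.1 1.3 0 0 0 0; 0 0.1 1.3 0 0 0 0
3.68 0 0.2 1.3 0 0 0 0; 0 0.2 1.3 0 0 0 0; 0 0.2 1.3 0 0 0 0; 0 0.3 1.3 0 0 0 0; 0 0.3 1.3 0 0 0 0; 0 0.3 1.3 0 0 0 0
3.86 0 0.4 1.2 0 0 0 0; 0 0.5 1.3 0 0 0 0; 0 0.4 1.2 0 0 0 0; 0 0.5 1.2 0 0 0 0; 0 0.6 1.3 0 0 0 0; 0 0.5 1.1 0 0 0 0
4.04 0 0.6 1.2 0 0 0 0; 0 0.7 1.2 0 0 0 0; 0 0.7 1.1 0 0 0 0; 0 0.7 1.1 0 0 0 0; 0 0.7 1.1 0 0 0 0; 0 0.8 1.1 0 0 0 0
4.22 0 0.8 1.0 0 0 0 0; 0 0.8 1.0 0 0 0 0; 0 0.9 1.0 0 0 0 0; 0 0.9 1.0 0 0 0 0; 0 0.9 0.9 0 0 0 0; 0 1.0 1.0 0 0 0 0
4.4 0 1.0 0.8 0 0 0 0; 0 1.0 0.9 0 0 0 0; 0 1.0 0.8 0 0 0 0; 0 1.0 0.8 0 0 0 0; 0 1.1 0.8 0 0 0 0; 0 1.1 0.7 0 0 0 0
4.58 0 1.2 0.7 0 0 0 0; 0 1.1 0.6 0 0 0 0; 0 1.2 0.7 0 0 0 0; 0 1.1 0.6 0 0 0 0; 0 1.2 0.5 0 0 0 0; 0 1.2 0.5 0 0 0 0
4.76 0 1.3 0.5 0 0 0 0; 0 1.2 0.5 0 0 0 0; 0 1.3 0.4 0 0 0 0; 0 1.2 0.3 0 0 0 0; 0 1.3 0.4 0 0 0 
[... 809 characters left out ...]
.0 0 0 0 0; 0 0.7 -1.1 0 0 0 0; 0 0.7 -1.1 0 0 0 0; 0 0.7 -1.2 0 0 0 0
6.2 0 0.6 -1.1 0 0 0 0; 0 0.6 -1.2 0 0 0 0; 0 0.6 -1.2 0 0 0 0; 0 0.5 -1.2 0 0 0 0; 0 0.5 -1.2 0 0 0 0; 0 0.5 -1.3 0 0 0 0
6.38 0 0.4 -1.2 0 0 0 0; 0 0.4 -1.3 0 0 0 0; 0 0.3 -1.3 0 0 0 0; 0 0.4 -1.2 0 0 0 0; 0 0.2 -1.3 0 0 0 0; 0 0.2 -1.3 0 0 0 0
6.56 0 0.2 -1.3 0 0 0 0; 0 0.2 -1.4 0 0 0 0; 0 0.1 -1.3 0 0 0 0; 0 0.1 -1.3 0 0 0 0; 0 0.0 -1.3 0 0 0 0; 0 0.0 -1.3 0 0 0 0
6.74 0 -0.1 -1.3 0 0 0 0; 0 0.0 -1.4 0 0 0 0; 0 -0.2 -1.3 0 0 0 0; 0 -0.1 -1.3 0 0 0 0; 0 -0.2 -1.3 0 0 0 0; 0 -0.3 -1.3 0 0 0 0
6.92 0 -0.3 -1.3 0 0 0 0; 0 -0.3 -1.3 0 0 0 0; 0 -0.4 -1.2 0 0 0 0; 0 -0.3 -1.3 0 0 0 0; 0 -0.5 -1.2 0 0 0 0; 0 -0.5 -1.3 0 0 0 0
```

Emit:
jog_arm(deltas="0 -0.3 1.3 0 0 0 0; 0 -0.2 1.3 0 0 0 0; 0 -0.3 1.3 0 0 0 0; 0 -0.2 1.3 0 0 0 0; 0 -0.1 1.3 0 0 0 0; 0 -0.2 1.3 0 0 0 0")

```text
time_s: 5.3
tool_pos: [523.5, -2.8, 75.9]
ee_rot: [-3.115, -0.394, -0.001]
contact_force: [-4.3, 9.1, 8.5]
opening: 0.189
```

Emit:
jog_arm(deltas="0 -0.1 1.3 0 0 0 0; 0 0.0 1.3 0 0 0 0; 0 0.0 1.4 0 0 0 0; 0 0.0 1.3 0 0 0 0; 0 0.1 1.3 0 0 0 0; 0 0.1 1.3 0 0 0 0")

```text
time_s: 5.9
tool_pos: [525.2, -10.6, 75.8]
ee_rot: [-3.115, -0.394, -0.0]
contact_force: [-5.0, 7.9, 9.8]
opening: 0.189
```

```bash
python3 f.py
```

```text
t 5.9 phi 3.456 r 43.9 Ft -9.07 Fr 2.28 Fz 9.8 op 0.189
```

Emit:
jog_arm(deltas="0 0.2 1.3 0 0 0 0; 0 0.2 1.3 0 0 0 0; 0 0.2 1.3 0 0 0 0")

```text
time_s: 6.2
tool_pos: [526.7, -14.3, 75.9]
ee_rot: [-3.116, -0.394, 0.0]
contact_force: [-6.7, 7.9, 10.9]
opening: 0.193
```

Emit:
jog_arm(deltas="0 0.3 1.3 0 0 0 0; 0 0.3 1.3 0 0 0 0; 0 0.3 1.3 0 0 0 0")

```text
time_s: 6.5
tool_pos: [528.5, -18.0, 75.8]
ee_rot: [-3.116, -0.394, 0.001]
contact_force: [-6.5, 7.5, 12.1]
opening: 0.195
```

Emit:
jog_arm(deltas="0 0.4 1.2 0 0 0 0; 0 0.5 1.3 0 0 0 0; 0 0.4 1.2 0 0 0 0")

```text
time_s: 6.8
tool_pos: [530.5, -21.4, 75.8]
ee_rot: [-3.116, -0.394, 0.001]
contact_force: [-7.1, 6.5, 12.5]
opening: 0.194
```

Emit:
jog_arm(deltas="0 0.5 1.2 0 0 0 0; 0 0.6 1.3 0 0 0 0; 0 0.5 1.1 0 0 0 0")

```text
time_s: 7.1
tool_pos: [532.9, -24.6, 75.8]
ee_rot: [-3.116, -0.393, 0.001]
contact_force: [-7.3, 6.8, 12.3]
opening: 0.193
```

```bash
cat > g.py <<'E'
import numpy as np
# append rows x y fx fy fz
D=[l.split() for l in open("log.txt") if l.strip()]
D=np.array(D,float);C=np.array([567,3.])
for x,y,fx,fy,fz in D:
    p=np.array([x,y])-C;r=np.hypot(*p);u=p/r;t=np.array([-u[1],u[0]]);F=np.array([fx,fy])
    print("phi %.3f r %.1f Ft %.1f Fr %.1f Fz %.1f"%(np.arctan2(p[1],p[0])%(2*np.pi),r,F@t,F@u,fz))
E
cat > log.txt <<'E'
523.5 -2.8 -4.3 9.1 8.5
525.2 -10.6 -5 7.9 9.8
E
python3 g.py; python3 f.py
```

```text
phi 3.274 r 43.9 Ft -9.6 Fr 3.1 Fz 8.5
phi 3.456 r 44.0 Ft -9.1 Fr 2.3 Fz 9.8
t 7.1 phi 3.821 r 43.9 Ft -9.89 Fr 1.37 Fz 12.3 op 0.193
```

Emit:
jog_arm(deltas="0 0.6 1.2 0 0 0 0; 0 0.7 1.2 0 0 0 0; 0 0.7 1.1 0 0 0 0; 0 0.7 1.1 0 0 0 0; 0 0.7 1.1 0 0 0 0; 0 0.8 1.1 0 0 0 0")

```text
time_s: 7.7
tool_pos: [538.5, -30.3, 75.8]
ee_rot: [-3.116, -0.393, 0.002]
contact_force: [-9.7, 5.2, 14.1]
opening: 0.193
```

Emit:
jog_arm(deltas="0 0.8 1.0 0 0 0 0; 0 0.8 1.0 0 0 0 0; 0 0.9 1.0 0 0 0 0; 0 0.9 1.0 0 0 0 0; 0 0.9 0.9 0 0 0 0; 0 1.0 1.0 0 0 0 0")

```text
time_s: 8.3
tool_pos: [545.0, -34.9, 75.8]
ee_rot: [-3.116, -0.393, 0.002]
contact_force: [-9.2, 3.6, 13.9]
opening: 0.191
```

```bash
python3 f.py
```

```text
t 8.3 phi 4.186 r 43.9 Ft -9.72 Fr 1.52 Fz 13.9 op 0.191
```

Emit:
jog_arm(deltas="0 1.0 0.8 0 0 0 0; 0 1.0 0.9 0 0 0 0; 0 1.0 0.8 0 0 0 0; 0 1.0 0.8 0 0 0 0; 0 1.1 0.8 0 0 0 0; 0 1.1 0.7 0 0 0 0")

```text
time_s: 8.9
tool_pos: [552.1, -38.3, 75.8]
ee_rot: [-3.117, -0.393, 0.002]
contact_force: [-9.4, 2.4, 14.3]
opening: 0.19
```

Emit:
jog_arm(deltas="0 1.2 0.7 0 0 0 0; 0 1.1 0.6 0 0 0 0; 0 1.2 0.7 0 0 0 0; 0 1.1 0.6 0 0 0 0; 0 1.2 0.5 0 0 0 0; 0 1.2 0.5 0 0 0 0")

```text
time_s: 9.5
tool_pos: [558.9, -40.1, 75.7]
ee_rot: [-3.117, -0.392, 0.005]
contact_force: [-17.4, 1.9, 20.7]
opening: 0.192
```

```bash
python3 f.py
```

```text
t 9.5 phi 4.527 r 43.9 Ft -17.44 Fr 1.3 Fz 20.7 op 0.192
```

Emit:
jog_arm(deltas="0 1.3 0.5 0 0 0 0; 0 1.2 0.5 0 0 0 0; 0 1.3 0.4 0 0 0 0")

```text
time_s: 9.8
tool_pos: [562.4, -40.6, 75.7]
ee_rot: [-3.117, -0.392, 0.007]
contact_force: [-18.7, 1.7, 22.0]
opening: 0.192
```

Emit:
jog_arm(deltas="0 1.2 0.3 0 0 0 0; 0 1.3 0.4 0 0 0 0; 0 1.3 0.3 0 0 0 0")

```text
time_s: 10.1
tool_pos: [565.9, -40.9, 75.7]
ee_rot: [-3.117, -0.392, 0.009]
contact_force: [-20.7, -0.0, 24.8]
opening: 0.194
```

Emit:
jog_arm(deltas="0 1.3 0.2 0 0 0 0; 0 1.3 0.2 0 0 0 0; 0 1.3 0.2 0 0 0 0")

```text
time_s: 10.4
tool_pos: [569.6, -40.8, 75.7]
ee_rot: [3.117, 0.392, -0.009]
contact_force: [-23.4, -0.2, 25.7]
opening: 0.192
```

```bash
python3 f.py
```

```text
t 10.4 phi 4.772 r 43.9 Ft -23.41 Fr -1.17 Fz 25.7 op 0.192
```

```bash
python3 - <<'E'
from h import *
import cv2
im=read_camera("wrist"); cv2.imwrite("pics/w4.png",im)
im=read_camera("side"); cv2.imwrite("pics/s4.png",cv2.resize(im[150:270,240:400],None,fx=5,fy=5))
s=observe(); print(s["time_s"],s["tool_pos"],s["contact_force"],s["torque"],s["effort"],s["joint_vel"].round(3))
E
python3 f.py
```

```text
10.5 [570.08760894 -40.77916618  75.71203222] [-17.96309541  -0.99002189  20.89852579] [-0.07528604  3.94084788 -0.04682574] [-1.13566205e+00 -8.55550146e+01 -6.05461020e-01 -3.25466430e+01
  4.20231856e-01 -5.63219994e+00  6.63110171e-03] [ 0.001 -0.001 -0.     0.     0.    -0.009  0.   ]
t 10.5 phi 4.783 r 43.9 Ft -17.99 Fr -0.28 Fz 20.9 op 0.194
```

View pics/w4.png

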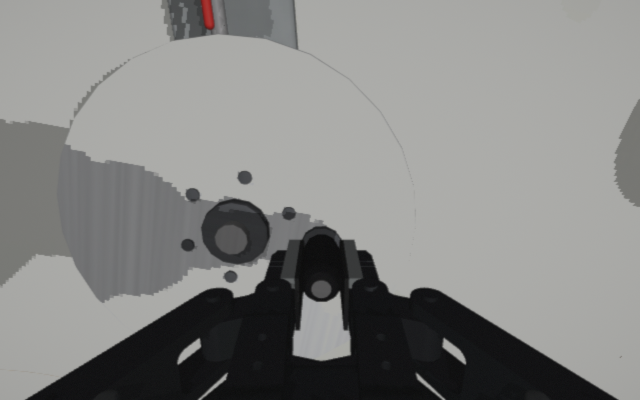

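View pics/s4.png

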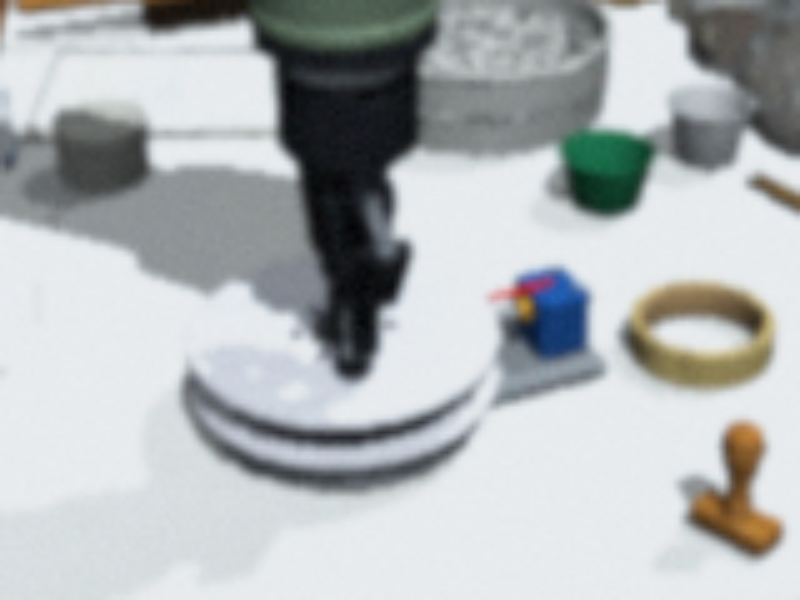

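Emit:
jog_arm(deltas="0 1.3 0.1 0 0 0 0; 0 1.3 0.1 0 0 0 0; 0 1.4 0.1 0 0 0 0")

```text
time_s: 10.8
tool_pos: [573.6, -40.4, 75.7]
ee_rot: [3.117, 0.391, -0.009]
contact_force: [-22.0, -2.0, 24.6]
opening: 0.188
```

Emit:
jog_arm(deltas="0 1.3 0.0 0 0 0 0; 0 1.3 0.0 0 0 0 0; 0 1.3 -0.1 0 0 0 0")

```text
time_s: 11.1
tool_pos: [577.6, -39.6, 75.7]
ee_rot: [3.116, 0.391, -0.008]
contact_force: [-20.4, -3.7, 22.9]
opening: 0.194
```

Emit:
jog_arm(deltas="0 1.3 -0.1 0 0 0 0; 0 1.4 -0.1 0 0 0 0; 0 1.3 -0.2 0 0 0 0")

```text
time_s: 11.4
tool_pos: [581.9, -38.4, 75.8]
ee_rot: [3.116, 0.391, -0.007]
contact_force: [-16.8, -3.5, 20.4]
opening: 0.191
```

```bash
python3 f.py
```

```text
t 11.4 phi 5.058 r 44.0 Ft -17.03 Fr -2.36 Fz 20.4 op 0.191
```

Emit:
jog_arm(deltas="0 1.3 -0.2 0 0 0 0; 0 1.3 -0.3 0 0 0 0; 0 1.2 -0.3 0 0 0 0")

```text
time_s: 11.7
tool_pos: [585.9, -36.6, 75.8]
ee_rot: [3.116, 0.391, -0.005]
contact_force: [-13.0, -3.8, 15.0]
opening: 0.195
```

Emit:
jog_arm(deltas="0 1.3 -0.3 0 0 0 0; 0 1.3 -0.4 0 0 0 0; 0 1.2 -0.4 0 0 0 0")

```text
time_s: 12.0
tool_pos: [590.0, -34.5, 75.8]
ee_rot: [3.116, 0.391, -0.003]
contact_force: [-8.1, -4.2, 12.9]
opening: 0.19
```

Emit:
jog_arm(deltas="0 1.3 -0.5 0 0 0 0; 0 1.2 -0.4 0 0 0 0; 0 1.2 -0.6 0 0 0 0")

```text
time_s: 12.3
tool_pos: [593.6, -32.0, 75.9]
ee_rot: [3.116, 0.391, -0.002]
contact_force: [-8.1, -4.8, 11.3]
opening: 0.189
```

Emit:
jog_arm(deltas="0 1.2 -0.5 0 0 0 0; 0 1.2 -0.6 0 0 0 0; 0 1.2 -0.6 0 0 0 0")

```text
time_s: 12.6
tool_pos: [596.4, -29.7, 75.9]
ee_rot: [3.116, 0.391, -0.003]
contact_force: [-8.3, -4.9, 13.1]
opening: 0.192
```

```bash
python3 f.py
```

```text
t 12.6 phi 5.445 r 44.0 Ft -9.46 Fr -1.97 Fz 13.1 op 0.192
```

Emit:
jog_arm(deltas="0 1.1 -0.7 0 0 0 0; 0 1.1 -0.7 0 0 0 0; 0 1.1 -0.7 0 0 0 0; 0 1.1 -0.8 0 0 0 0; 0 1.0 -0.8 0 0 0 0; 0 1.1 -0.8 0 0 0 0")

```text
time_s: 13.2
tool_pos: [601.7, -24.0, 75.8]
ee_rot: [3.116, 0.391, -0.002]
contact_force: [-7.6, -6.4, 11.8]
opening: 0.193
```

Emit:
jog_arm(deltas="0 1.0 -0.9 0 0 0 0; 0 1.0 -0.9 0 0 0 0; 0 0.9 -0.9 0 0 0 0; 0 0.9 -0.9 0 0 0 0; 0 0.9 -1.0 0 0 0 0; 0 0.9 -1.0 0 0 0 0")

```text
time_s: 13.8
tool_pos: [605.9, -17.5, 75.9]
ee_rot: [3.116, 0.39, -0.002]
contact_force: [-5.3, -7.7, 10.8]
opening: 0.193
```

```bash
python3 f.py
```

```text
t 13.8 phi 5.799 r 44.0 Ft -9.3 Fr -1.05 Fz 10.8 op 0.193
```

Emit:
jog_arm(deltas="0 0.8 -1.0 0 0 0 0; 0 0.8 -1.1 0 0 0 0; 0 0.8 -1.0 0 0 0 0; 0 0.7 -1.1 0 0 0 0; 0 0.7 -1.1 0 0 0 0; 0 0.7 -1.2 0 0 0 0")

```text
time_s: 14.4
tool_pos: [609.0, -10.3, 75.9]
ee_rot: [3.115, 0.39, -0.001]
contact_force: [-4.0, -9.6, 8.7]
opening: 0.189
```

Emit:
jog_arm(deltas="0 0.6 -1.1 0 0 0 0; 0 0.6 -1.2 0 0 0 0; 0 0.6 -1.2 0 0 0 0; 0 0.5 -1.2 0 0 0 0; 0 0.5 -1.2 0 0 0 0; 0 0.5 -1.3 0 0 0 0")

```text
time_s: 15.0
tool_pos: [610.7, -2.6, 75.9]
ee_rot: [3.115, 0.39, 0.0]
contact_force: [-1.7, -9.4, 6.8]
opening: 0.192
```

```bash
python3 f.py
```

```text
t 15.0 phi 6.155 r 44.0 Ft -9.57 Fr -0.44 Fz 6.8 op 0.192
```

Emit:
jog_arm(deltas="0 0.4 -1.2 0 0 0 0; 0 0.4 -1.3 0 0 0 0; 0 0.3 -1.3 0 0 0 0; 0 0.4 -1.2 0 0 0 0; 0 0.2 -1.3 0 0 0 0; 0 0.2 -1.3 0 0 0 0")

```text
time_s: 15.6
tool_pos: [611.0, 5.2, 76.0]
ee_rot: [3.115, 0.39, 0.001]
contact_force: [1.5, -10.1, 5.4]
opening: 0.187
```

Emit:
jog_arm(deltas="0 0.2 -1.3 0 0 0 0; 0 0.2 -1.4 0 0 0 0; 0 0.1 -1.3 0 0 0 0; 0 0.1 -1.3 0 0 0 0; 0 0.0 -1.3 0 0 0 0; 0 0.0 -1.3 0 0 0 0")

```text
time_s: 16.2
tool_pos: [609.9, 13.1, 75.9]
ee_rot: [3.115, 0.39, 0.002]
contact_force: [2.7, -9.5, 4.2]
opening: 0.19
```

```bash
python3 f.py
```

```text
t 16.2 phi 0.231 r 44.1 Ft -9.84 Fr 0.47 Fz 4.2 op 0.19
```

```bash
python3 tab.py 6.56 -0.05 24 8; python3 tab.py 5.36 -0.03 39 3
```

```text
6.16 0 0.0 2.2 0 0 0 0; 0 -0.1 2.2 0 0 0 0; 0 -0.3 2.2 0 0 0 0; 0 -0.3 2.1 0 0 0 0; 0 -0.4 2.2 0 0 0 0; 0 -0.6 2.1 0 0 0 0; 0 -0.7 2.1 0 0 0 0; 0 -0.7 2.1 0 0 0 0
5.76 0 -0.9 2.0 0 0 0 0; 0 -0.9 2.0 0 0 0 0; 0 -1.1 1.9 0 0 0 0; 0 -1.2 1.9 0 0 0 0; 0 -1.2 1.8 0 0 0 0; 0 -1.4 1.7 0 0 0 0; 0 -1.4 1.7 0 0 0 0; 0 -1.5 1.6 0 0 0 0
5.36 0 -1.6 1.5 0 0 0 0; 0 -1.6 1.5 0 0 0 0; 0 -1.8 1.3 0 0 0 0; 0 -1.8 1.3 0 0 0 0; 0 -1.8 1.2 0 0 0 0; 0 -1.9 1.1 0 0 0 0; 0 -2.0 1.0 0 0 0 0; 0 -2.0 0.9 0 0 0 0
5.27 0 -1.2 0.4 0 0 0 0; 0 -1.3 0.5 0 0 0 0; 0 -1.2 0.4 0 0 0 0
5.18 0 -1.3 0.4 0 0 0 0; 0 -1.3 0.3 0 0 0 0; 0 -1.2 0.3 0 0 0 0
5.09 0 -1.3 0.3 0 0 0 0; 0 -1.3 0.2 0 0 0 0; 0 -1.3 0.2 0 0 0 0
5.0 0 -1.4 0.1 0 0 0 0; 0 -1.3 0.1 0 0 0 0; 0 -1.3 0.1 0 0 0 0
4.91 0 -1.3 0.0 0 0 0 0; 0 -1.3 0.0 0 0 0 0; 0 -1.4 -0.1 0 0 0 0
4.82 0 -1.3 -0.1 0 0 0 0; 0 -1.3 -0.1 0 0 0 0; 0 -1.3 -0.2 0 0 0 0
4.73 0 -1.3 -0.2 0 0 0 0; 0 -1.3 -0.2 0 0 0 0; 0 -1.3 -0.3 0 0 0 0
4.64 0 -1.3 -0.4 0 0 0 0; 0 -1.2 -0.3 0 0 0 0; 0 -1.3 -0.4 0 0 0 0
4.55 0 -1.2 -0.5 0 0 0 0; 0 -1.3 -0.5 0 0 0 0; 0 -1.2 -0.5 0 0 0 0
4.46 0 -1.2 -0.5 0 0 0 0; 0 -1.1 -0.6 0 0 0 0; 0 -1.2 -0.7 0 0 0 0
4.37 0 -1.1 -0.6 0 0 0 0; 0 -1.2 -0.7 0 0 0 0; 0 -1.1 -0.7 0 0 0 0
4.28 0 -1.1 -0.8 0 0 0 0; 0 -1.0 -0.8 0 0 0 0; 0 -1.0 -0.8 0 0 0 0
4.19 0 -1.0 -0.9 0 0 0 0; 0 -1.0 -0.8 0 0 0 0; 0 -1.0 -1.0 0 0 0 0
```

Emit:
jog_arm(deltas="0 0.0 2.2 0 0 0 0; 0 -0.1 2.2 0 0 0 0; 0 -0.3 2.2 0 0 0 0; 0 -0.3 2.1 0 0 0 0; 0 -0.4 2.2 0 0 0 0; 0 -0.6 2.1 0 0 0 0; 0 -0.7 2.1 0 0 0 0; 0 -0.7 2.1 0 0 0 0")

```text
time_s: 17.0
tool_pos: [610.9, -0.2, 75.9]
ee_rot: [-3.114, -0.395, -0.002]
contact_force: [-0.3, 9.6, 5.0]
opening: 0.191
```

Emit:
jog_arm(deltas="0 -0.9 2.0 0 0 0 0; 0 -0.9 2.0 0 0 0 0; 0 -1.1 1.9 0 0 0 0; 0 -1.2 1.9 0 0 0 0; 0 -1.2 1.8 0 0 0 0; 0 -1.4 1.7 0 0 0 0; 0 -1.4 1.7 0 0 0 0; 0 -1.5 1.6 0 0 0 0")

```text
time_s: 17.8
tool_pos: [606.1, -17.1, 76.0]
ee_rot: [-3.115, -0.394, -0.005]
contact_force: [5.1, 7.6, 0.5]
opening: 0.193
```

Emit:
jog_arm(deltas="0 -1.6 1.5 0 0 0 0; 0 -1.6 1.5 0 0 0 0; 0 -1.8 1.3 0 0 0 0; 0 -1.8 1.3 0 0 0 0; 0 -1.8 1.2 0 0 0 0; 0 -1.9 1.1 0 0 0 0; 0 -2.0 1.0 0 0 0 0; 0 -2.0 0.9 0 0 0 0")

```text
time_s: 18.6
tool_pos: [594.9, -30.8, 76.0]
ee_rot: [-3.116, -0.394, -0.006]
contact_force: [8.5, 4.2, -1.3]
opening: 0.189
```

```bash
python3 f.py
```

```text
t 18.6 phi 5.402 r 43.9 Ft 9.24 Fr 2.13 Fz -1.3 op 0.189
```

Emit:
jog_arm(deltas="0 -1.2 0.4 0 0 0 0; 0 -1.3 0.5 0 0 0 0; 0 -1.2 0.4 0 0 0 0")

```text
time_s: 18.9
tool_pos: [591.9, -33.1, 76.0]
ee_rot: [-3.116, -0.394, -0.007]
contact_force: [12.0, 4.8, -4.0]
opening: 0.189
```

Emit:
jog_arm(deltas="0 -1.3 0.4 0 0 0 0; 0 -1.3 0.3 0 0 0 0; 0 -1.2 0.3 0 0 0 0")

```text
time_s: 19.2
tool_pos: [589.4, -34.6, 76.1]
ee_rot: [-3.116, -0.394, -0.01]
contact_force: [18.5, 7.5, -8.1]
opening: 0.188
```

Emit:
jog_arm(deltas="0 -1.3 0.3 0 0 0 0; 0 -1.3 0.2 0 0 0 0; 0 -1.3 0.2 0 0 0 0")

```text
time_s: 19.5
tool_pos: [586.3, -36.3, 76.1]
ee_rot: [-3.116, -0.394, -0.012]
contact_force: [20.6, 5.3, -11.4]
opening: 0.187
```

Emit:
jog_arm(deltas="0 -1.4 0.1 0 0 0 0; 0 -1.3 0.1 0 0 0 0; 0 -1.3 0.1 0 0 0 0")

```text
time_s: 19.8
tool_pos: [582.9, -37.8, 76.2]
ee_rot: [-3.116, -0.394, -0.013]
contact_force: [22.1, 3.8, -14.5]
opening: 0.189
```

Emit:
jog_arm(deltas="0 -1.3 0.0 0 0 0 0; 0 -1.3 0.0 0 0 0 0; 0 -1.4 -0.1 0 0 0 0")

```text
time_s: 20.1
tool_pos: [579.1, -39.0, 76.2]
ee_rot: [-3.117, -0.394, -0.013]
contact_force: [24.3, 1.4, -14.4]
opening: 0.187
```

Emit:
jog_arm(deltas="0 -1.3 -0.1 0 0 0 0; 0 -1.3 -0.1 0 0 0 0; 0 -1.3 -0.2 0 0 0 0")

```text
time_s: 20.4
tool_pos: [575.0, -40.0, 76.2]
ee_rot: [3.117, 0.393, 0.013]
contact_force: [22.9, -0.1, -13.7]
opening: 0.191
```

Emit:
jog_arm(deltas="0 -1.3 -0.2 0 0 0 0; 0 -1.3 -0.2 0 0 0 0; 0 -1.3 -0.3 0 0 0 0")

```text
time_s: 20.7
tool_pos: [570.7, -40.6, 76.1]
ee_rot: [3.117, 0.393, 0.011]
contact_force: [19.5, -1.3, -10.8]
opening: 0.189
```

```bash
python3 f.py
```

```text
t 20.7 phi 4.797 r 43.8 Ft 19.29 Fr 2.98 Fz -10.8 op 0.189
```

Emit:
jog_arm(deltas="0 1.3 0.3 0 0 0 0; 0 1.3 0.2 0 0 0 0; 0 1.3 0.2 0 0 0 0; 0 1.3 0.2 0 0 0 0; 0 1.3 0.1 0 0 0 0; 0 1.3 0.1 0 0 0 0; 0 0 0 0 0 0 0")

```text
time_s: 21.4
tool_pos: [572.7, -40.5, 75.7]
ee_rot: [3.117, 0.392, -0.008]
contact_force: [-17.5, -1.6, 22.2]
opening: 0.195
```

```bash
python3 f.py
```

```text
t 21.4 phi 4.843 r 43.9 Ft -17.54 Fr -0.71 Fz 22.2 op 0.195
```

Emit:
jog_arm(deltas="0 1.4 0.1 0 0 0 0; 0 0.6 0 0 0 0 0; 0 0 0 0 0 0 0; 0 -1.2 -0.1 0 0 0 0; 0 -1.2 -0.1 0 0 0 0; 0 0 0 0 0 0 0")

```text
time_s: 22.0
tool_pos: [573.8, -40.3, 75.8]
ee_rot: [3.117, 0.392, -0.002]
contact_force: [-8.5, -2.0, 15.4]
opening: 0.192
```

```bash
python3 f.py
```

```text
t 22.0 phi 4.868 r 43.9 Ft -8.67 Fr 0.64 Fz 15.4 op 0.192
```

Emit:
jog_arm(deltas="0 -1.2 -0.1 0 0 0 0; 0 0 0 0 0 0 0; 0.4 0 0 0 0 0 0; 0.6 0 0 0 0 0 0; 0.6 0 0 0 0 0 0; 0.6 0 0 0 0 0 0; 0.6 0 0 0 0 0 0")

```text
time_s: 22.7
tool_pos: [573.5, -40.1, 75.2]
ee_rot: [-3.117, -0.393, 0.0]
contact_force: [-0.9, -0.2, 0.4]
opening: 0.6
```

```bash
python3 - <<'E'
from h import *
import cv2
s=observe(); print(s["time_s"],s["tool_pos"],s["contact_force"],s["opening"])
im=read_camera("wrist"); cv2.imwrite("pics/w5.png",im)
k=calibration("wrist");print(k["view"].tolist())
E
```

```text
22.7 [573.49706429 -40.0816588   75.2315711 ] [-0.89945873 -0.20876134  0.43556233] 0.5996955119026598
[[0.24862537713387936, -0.9685996644899353, -0.0003343576285016443, -182.50068984112102], [-0.9274876190231426, -0.2381719906651665, 0.28816804024974174, 529.1705664470969], [-0.27919910172459594, -0.07133577512426165, -0.9575797976062373, 387.64202573088215], [0.0, 0.0, 0.0, 1.0]]
```

View pics/w5.png

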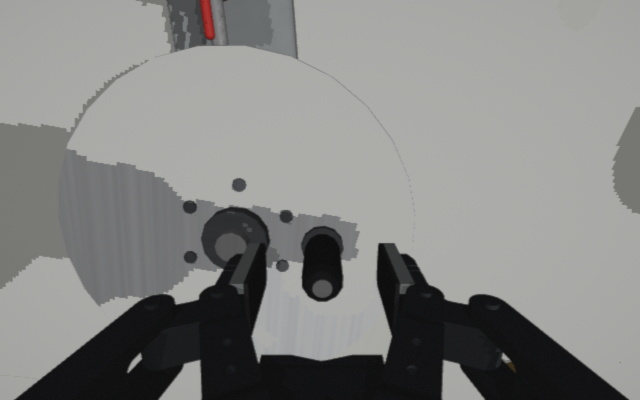

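```bash
python3 - <<'E'
from h import *
k=calibration("wrist")
for n,u,v,z in [("hub",231.5,246,72),("knobtop",321.5,288.5,100),("ptip",210,39,57),("edgeR",414,212,58),("edgeL",66,150,58),("edgetop",235,45,58)]: print(n,ray(k,u,v,z).round(1))
E
```

```text
hub [566.3   1.5  72. ]
knobtop [571.7 -41.8 100. ]
ptip [655.1  30.6  57. ]
edgeR [600.8 -83.1  58. ]
edgeL [589.1  90.   58. ]
edgetop [655.4  19.2  58. ]
```

Emit:
jog_arm(deltas="0.7 0 0 10 0 0 0")

```text
time_s: 22.85
tool_pos: [574.2, -40.2, 65.9]
ee_rot: [3.117, 0.392, 0.003]
contact_force: [0.8, -2.2, -0.4]
opening: 0.701
```

Emit:
jog_arm(deltas="0.7 0 0 -12 0 0 0; 0.8 0 0 -25 0 0 0; 1 0 0 -35 0 0 0; 1 0 0 -35 0 0 0; 1 0 0 -20 0 0 0; 1 0 0 0 0 0 0; 1 0 0 0 0 0 0")

```text
time_s: 23.55
tool_pos: [573.5, -40.1, 192.6]
ee_rot: [3.117, 0.393, 0.001]
contact_force: [-0.4, 0.4, 0.0]
opening: 1.0
```

```bash
python3 - <<'E'
from h import *
import cv2
s=observe(); print(s["time_s"],s["tool_pos"],s["contact_force"],s["opening"])
k=calibration("wrist"); np.save("kv6.npy",k["view"])
im=read_camera("wrist"); cv2.imwrite("pics/w6.png",im)
for t in ["mark_spot","feeler","hub_top","knob_grip"]:
        print(t,[(r["conf"],[round(v,1) for v in r["at"]]) for r in tip_of("wrist",t)][:2])
s=observe(); print(s["time_s"],s["tool_pos"])
E
```

```text
23.55 [573.46264271 -40.07380467 192.62168548] [-0.4348721   0.35932647  0.0388455 ] 0.9997477935882563
mark_spot []
feeler [(0.74, [632.1, 20.5, 40.9])]
hub_top [(0.65, [570.3, 5.0, 73.0])]
knob_grip [(0.77, [573.5, -37.2, 82.9])]
23.8 [573.15219431 -40.05610236 191.51517283]
```

View pics/w6.png

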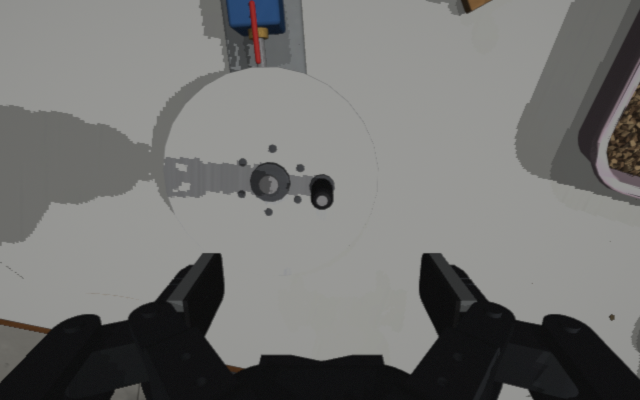

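```bash
python3 - <<'E'
from h import *
import cv2
k=calibration("wrist")
im=cv2.imread("pics/w6.png")
hsv=cv2.cvtColor(im,cv2.COLOR_BGR2HSV); m=((hsv[...,0]<8)|(hsv[...,0]>172))&(hsv[...,1]>150)&(hsv[...,2]>80); m[120:]=0
ys,xs=np.nonzero(m); print(len(xs),ys.min(),ys.max(),xs[ys==ys.max()])
C=np.array([567,2.5])
P=np.array([ray(k,x,y,57)[:2] for x,y in zip(xs,ys)])
c,d=P.mean(0),np.linalg.svd(P-P.mean(0))[2][0]; d*=np.sign(d[0])
print("line",c,np.arctan2(d[1],d[0]),"tip",P[np.argmin(P@d)])
for n,u,v,z in [("hub",270,184,72),("hub2",269,184,72),("knobtop",321,201,100),("eL",163,175,58),("eR",379,178,58),("eT",268,67,58)]:
    q=ray(k,u,v,z); print(n,q.round(1))
cv2.imwrite("pics/w6c.png",cv2.resize(im[0:270,150:400],None,fx=2.2,fy=2.2))
E
```

```text
306 1 63 [258]
line [676.20078004  37.5089701 ] 0.3128397490717552 tip [654.65209126  30.4935018 ]
hub [5.663e+02 2.000e-01 7.200e+01]
hub2 [566.1   1.   72. ]
knobtop [571.2 -41.5 100. ]
eL [547.2  91.2  58. ]
eR [590.4 -87.5  58. ]
eT [653.7  22.2  58. ]
```

View pics/w6c.png

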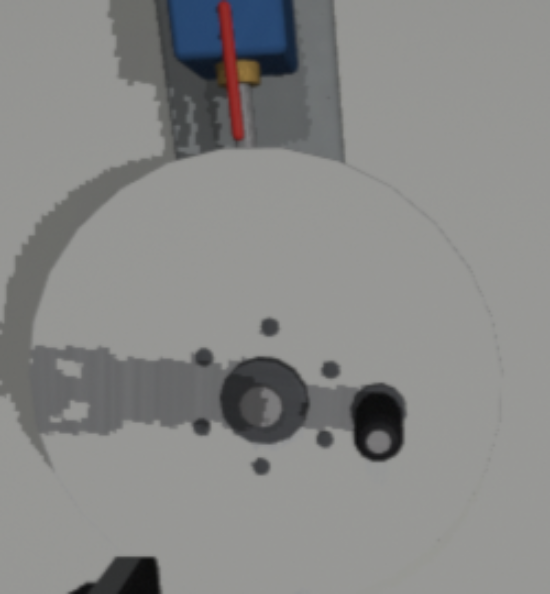

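Emit:
jog_arm(deltas="1 -20 22 0 0 0 0; 1 -28 31 8 0 0 0; 1 -28 31 10 0 0 0; 1 -28 31 10 0 0 0; 1 -24 26 10 0 0 0; 1 -12 14 2 0 0 0; 1 0 0 0 0 0 -3; 1 0 0 0 0 0 0")

```text
time_s: 24.6
tool_pos: [475.9, -225.4, 151.8]
ee_rot: [-3.105, -0.474, 0.001]
contact_force: [1.0, -0.3, -0.0]
opening: 0.996
```

Emit:
jog_arm(deltas="1 0 0 0 0 0 0; 1 0 0 0 0 0 0")

```text
time_s: 24.8
tool_pos: [476.6, -224.5, 152.2]
ee_rot: [-3.105, -0.474, -0.0]
contact_force: [-0.1, -0.6, -0.4]
opening: 1.001
```

```bash
python3 - <<'E'
from h import *
import cv2
s=observe(); print(s["time_s"],s["tool_pos"],s["ee_rot"],s["contact_force"])
k=calibration("wrist"); np.save("kv7.npy",k["view"])
im=read_camera("wrist"); cv2.imwrite("pics/w7.png",im)
for t in ["weight_mid"]:
        print(t,[(r["conf"],[round(v,1) for v in r["at"]]) for r in tip_of("wrist",t)][:2])
s=observe(); print(s["time_s"],s["tool_pos"])
E
```

```text
24.8 [ 476.60119638 -224.45605942  152.22661694] [-3.10548306e+00 -4.73672464e-01 -2.40555034e-05] [-0.09502223 -0.61879474 -0.35894882]
weight_mid [(0.85, [472.9, -225.8, 13.0])]
24.9 [ 476.55100958 -224.5613983   152.2790422 ]
```

View pics/w7.png

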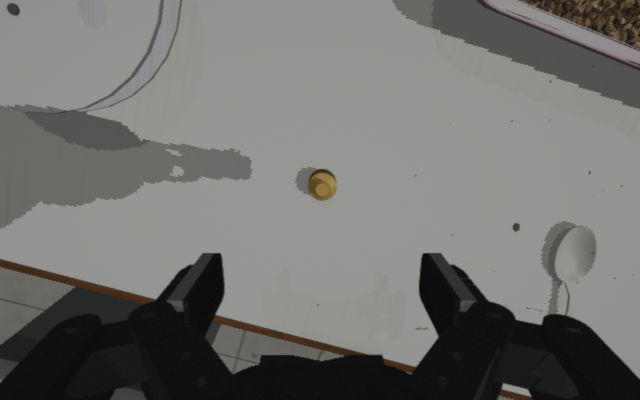

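```bash
python3 - <<'E'
from h import *
import cv2
k=calibration("wrist")
for n,u,v,z in [("top",322.5,190,27),("mid",322,184.5,13)]:
    q=ray(k,u,v,z); print(n,q.round(1))
im=cv2.imread("pics/w7.png");cv2.imwrite("pics/w7c.png",cv2.resize(im[150:220,280:360],None,fx=8,fy=8,interpolation=cv2.INTER_NEAREST))
E
```

```text
top [ 474.1 -227.5   27. ]
mid [ 475.  -226.8   13. ]
```

View pics/w7c.png

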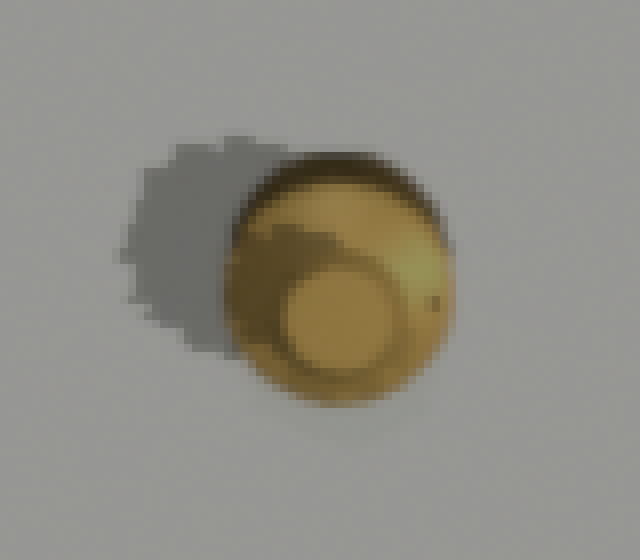

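Emit:
jog_arm(deltas="1 -2.1 1.3 25 0 0 0; 1 0 0 40 0 0 0; 1 0 0 40 0 0 0; 1 0 0 25 0 0 0; 1 0 0 14 0 0 0; 1 0 0 0 0 0 0; 1 0 0 0 0 0 0")

```text
time_s: 25.6
tool_pos: [475.2, -226.9, 9.1]
ee_rot: [3.105, 0.474, 0.001]
contact_force: [0.4, -0.7, -0.2]
opening: 0.997
```

```bash
python3 - <<'E'
from h import *
import cv2
s=observe(); print(s["time_s"],s["tool_pos"],s["ee_rot"],s["contact_force"])
im=read_camera("wrist"); cv2.imwrite("pics/w8.png",im)
E
```

```text
25.6 [ 475.24702492 -226.91567195    9.13110987] [3.10517205e+00 4.74137823e-01 1.03202595e-03] [ 0.38210798 -0.68653676 -0.23208673]
```

View pics/w8.png

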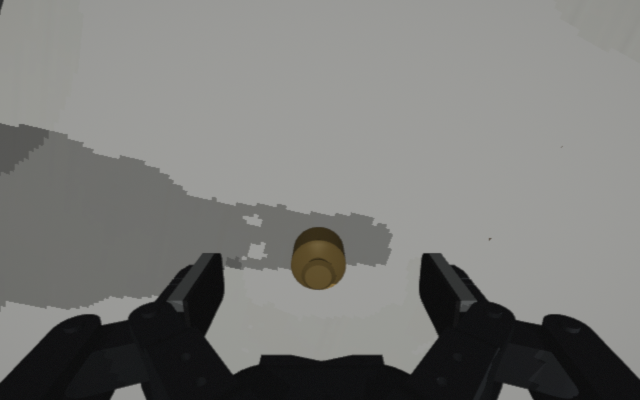

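Emit:
jog_arm(deltas="1 0 0 5 0 0 0; 1 0 0 2 0 0 0; 0.5 0 0 0 0 0 0; 0.3 0 0 0 0 0 0; 0.2 0 0 0 0 0 0; 0 0 0 0 0 0 0; 0 0 0 0 0 0 0; 0 0 0 0 0 0 0", grip_force=30)

```text
time_s: 26.45
tool_pos: [474.8, -226.9, 1.5]
ee_rot: [3.106, 0.474, 0.0]
contact_force: [-0.5, 0.4, 5.1]
opening: 0.277
```

Emit:
jog_arm(deltas="0 0 0 0 0 0 0; 0 0 0 0 0 0 0; 0 0 0 0 0 0 0")

```text
time_s: 26.75
tool_pos: [474.8, -226.9, 1.5]
ee_rot: [3.106, 0.474, 0.0]
contact_force: [-0.5, 0.0, 5.3]
opening: 0.273
```

```bash
python3 - <<'E'
from h import *
import cv2
s=observe(); print(s["time_s"],s["tool_pos"],s["opening"],s["contact_force"])
k=calibration("wrist"); print(ray(k,318,278,27))
im=read_camera("wrist"); cv2.imwrite("pics/w9.png",im)
E
```

```text
26.75 [ 474.78061648 -226.86778075    1.49355178] 0.27320269669377384 [-0.50213105  0.04601757  5.30606497]
[ 477.58134508 -225.78141733   27.        ]
```

View pics/w9.png

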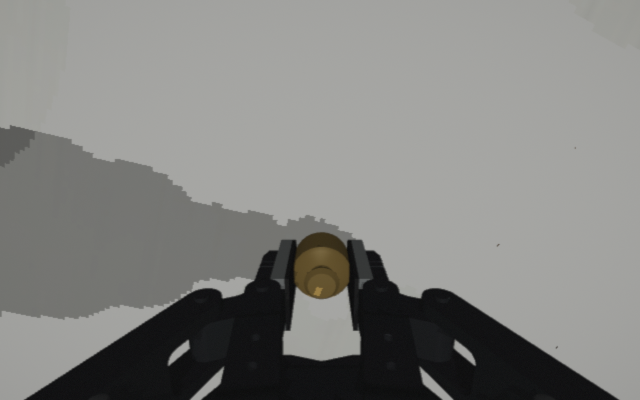

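Emit:
jog_arm(deltas="0 0 0 -8 0 0 0; 0 0 0 -20 0 0 0; 0 0 0 -30 0 0 0; 0 0 0 -35 0 0 0; 0 0 0 -30 0 0 0; 0 0 0 -12 0 0 0; 0 0 0 0 0 0 0")

```text
time_s: 27.5
tool_pos: [475.3, -227.2, 137.8]
ee_rot: [3.104, 0.474, 0.004]
contact_force: [0.6, 0.0, -2.7]
opening: 0.274
```

Emit:
jog_arm(deltas="0 14 -12 0 0 0 0; 0 28 -23 0 0 0 0; 0 34 -28 0 0 0 0; 0 34 -28 0 0 0 0; 0 34 -28 0 0 0 0; 0 34 -28 0 0 0 0; 0 30 -25 0 0 0 0; 0 16 -14 0 0 0 0")

```text
time_s: 28.3
tool_pos: [633.5, 21.3, 134.2]
ee_rot: [-3.104, -0.479, 0.003]
contact_force: [0.6, -0.4, -1.6]
opening: 0.275
```

Emit:
jog_arm(deltas="0 7.4 -6.4 0 0 0 0; 0 0 0 0 0 0 0; 0 0 0 0 0 0 0; 0 0 0 0 0 0 0")

```text
time_s: 28.7
tool_pos: [637.6, 24.0, 136.1]
ee_rot: [3.105, 0.471, -0.001]
contact_force: [-0.0, 0.1, -0.5]
opening: 0.278
```

```bash
python3 - <<'E'
from h import *
import cv2
s=observe(); print(s["time_s"],s["tool_pos"],s["opening"],s["contact_force"],s["ee_rot"])
im=read_camera("wrist"); cv2.imwrite("pics/w10.png",im)
im=read_camera("side"); cv2.imwrite("pics/s10.png",cv2.resize(im[150:270,240:400],None,fx=5,fy=5))
k=calibration("wrist"); print(ray(k,321,285,s["tool_pos"][2]+25.5))
E
```

```text
28.7 [637.64377233  24.02559368 136.10616544] 0.27807455122663993 [-0.04265299  0.11070324 -0.49966887] [ 3.10541123e+00  4.71119088e-01 -9.92470673e-04]
[637.8875483   23.48096971 161.60616544]
```

View pics/w10.png

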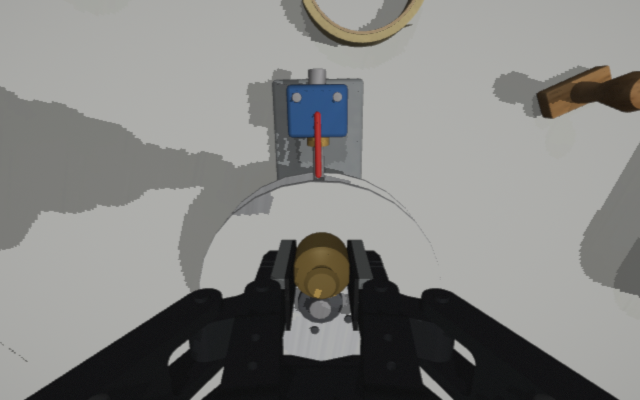

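View pics/s10.png

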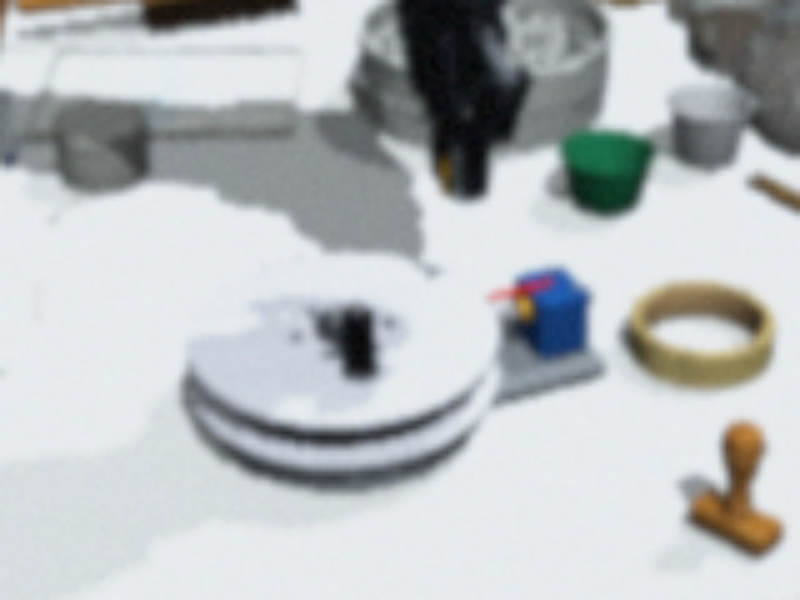

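Emit:
jog_arm(deltas="0 0.4 -1.4 18 0 0 0; 0 0 0 25 0 0 0; 0 0 0 17 0 0 0; 0 0 0 8 0 0 0; 0 0 0 4 0 0 0; 0 0 0 0 0 0 0; 0 0 0 0 0 0 0; 0 0 0 0 0 0 0")

```text
time_s: 29.6
tool_pos: [638.6, 27.3, 65.1]
ee_rot: [3.106, 0.474, 0.002]
contact_force: [1.0, 1.2, -1.6]
opening: 0.274
```

```bash
python3 - <<'E'
from h import *
import cv2
s=observe(); print(s["time_s"],s["tool_pos"],s["opening"],s["contact_force"],s["ee_rot"])
im=read_camera("wrist"); cv2.imwrite("pics/w11.png",im)
im=read_camera("scene"); cv2.imwrite("pics/s11.png",cv2.resize(im[130:250,240:400],None,fx=5,fy=5))
E
```

```text
29.6 [638.60787259  27.27412653  65.14571954] 0.2743876080250631 [ 0.96125652  1.16776749 -1.57980372] [3.10557513e+00 4.73899945e-01 1.88590652e-03]
```

View pics/w11.png

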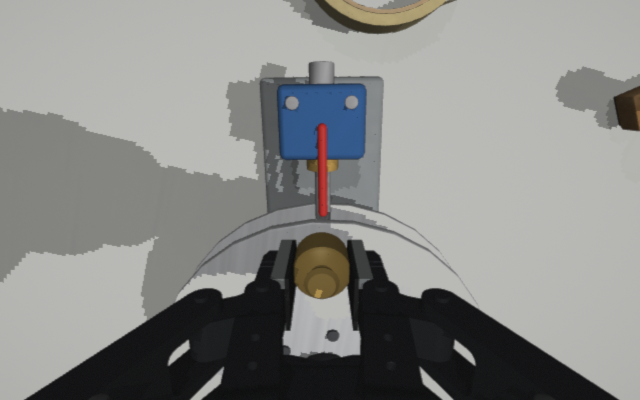

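View pics/s11.png

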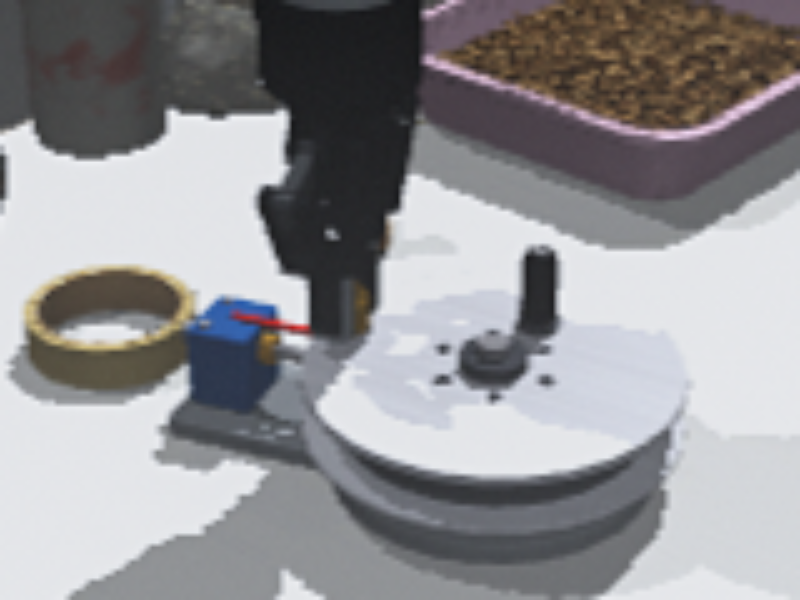

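Emit:
jog_arm(deltas="0 0 0 1.5 0 0 0; 0 0 0 1.5 0 0 0; 0 0 0 1 0 0 0; 0 0 0 0.7 0 0 0; 0 0 0 0 0 0 0; 0 0 0 0 0 0 0")

```text
time_s: 30.3
tool_pos: [638.1, 27.3, 59.6]
ee_rot: [3.106, 0.474, -0.0]
contact_force: [-2.3, -0.2, 2.7]
opening: 0.271
```

Emit:
jog_arm(deltas="0.28 0 0 0 0 0 0; 0.29 0 0 0 0 0 0; 0.31 0 0 0 0 0 0; 0.34 0 0 0 0 0 0; 0.38 0 0 0 0 0 0; 0.45 0 0 0 0 0 0; 0.55 0 0 0 0 0 0; 0.55 0 0 0 0 0 0")

```text
time_s: 31.1
tool_pos: [638.2, 27.3, 59.6]
ee_rot: [-3.106, -0.474, 0.0]
contact_force: [-0.4, 1.1, -0.6]
opening: 0.549
```

```bash
python3 - <<'E'
from h import *
import cv2
s=observe(); print(s["time_s"],s["tool_pos"],s["opening"],s["contact_force"],s["ee_rot"])
im=read_camera("wrist"); cv2.imwrite("pics/w12.png",im)
E
```

```text
31.1 [638.16557118  27.27404078  59.57907178] 0.5487636078301792 [-0.40206063  1.08886245 -0.62843471] [-3.10559794e+00 -4.73939579e-01  3.92027372e-07]
```

View pics/w12.png

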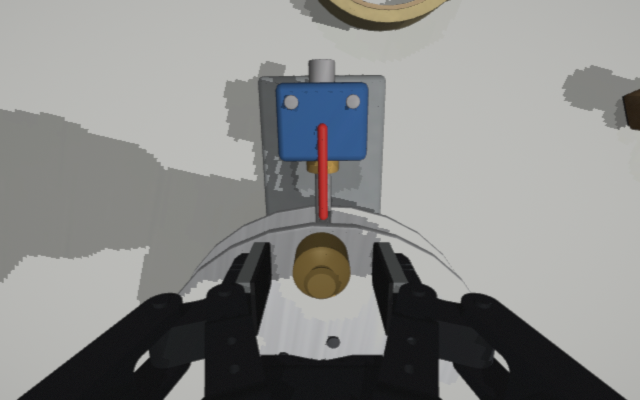

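Weight is standing free (button at about (321,287)), in line with the pointer (tip at (323,217)). I'll retreat straight up and look again.

Emit:
jog_arm(deltas="0.55 0 0 -5 0 0 0; 0.55 0 0 -15 0 0 0; 0.55 0 0 -30 0 0 0; 0.6 0 0 -35 0 0 0; 0.6 0 0 -30 0 0 0; 0.6 0 0 -15 0 0 0; 0.6 0 0 0 0 0 0; 0.6 0 0 0 0 0 0")

```text
time_s: 31.95
tool_pos: [637.9, 27.3, 189.5]
ee_rot: [-3.106, -0.474, 0.0]
contact_force: [-0.2, -0.3, -0.6]
opening: 0.601
```

```bash
python3 - <<'E'
from h import *
import cv2
im=read_camera("wrist"); cv2.imwrite("pics/w13.png",im)
k=calibration("wrist")
for n,u,v,z in [("tip",0,0,57)]: pass
im=read_camera("scene"); cv2.imwrite("pics/s13.png",cv2.resize(im[130:250,240:400],None,fx=5,fy=5))
for t in ["weight_mid","mark_spot"]:
    for c in ["scene","wrist"]: print(t,c,[(r["conf"],[round(v,1) for v in r["at"]]) for r in tip_of(c,t)][:2])
s=observe(); print(s["time_s"],s["tool_pos"],s["contact_force"])
E
```

```text
weight_mid scene [(0.44, [641.4, 22.7, 74.3])]
weight_mid wrist [(0.64, [638.9, 29.0, 70.8])]
mark_spot scene [(0.89, [635.3, 26.0, 54.7])]
mark_spot wrist [(0.62, [637.4, 28.0, 62.2])]
32.25 [637.89461899  27.25566188 188.86657349] [-0.19832352  1.01486039  0.12671536]
```

View pics/w13.png

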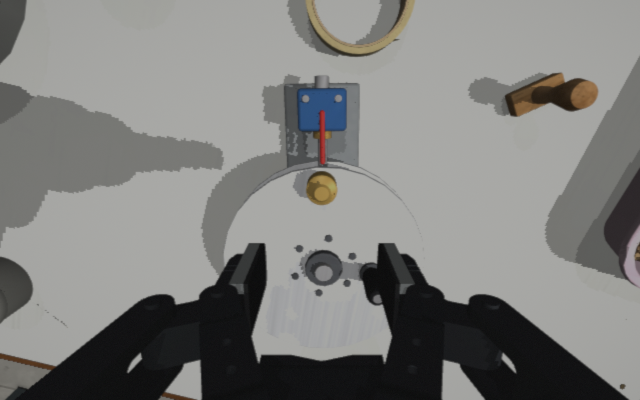

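View pics/s13.png

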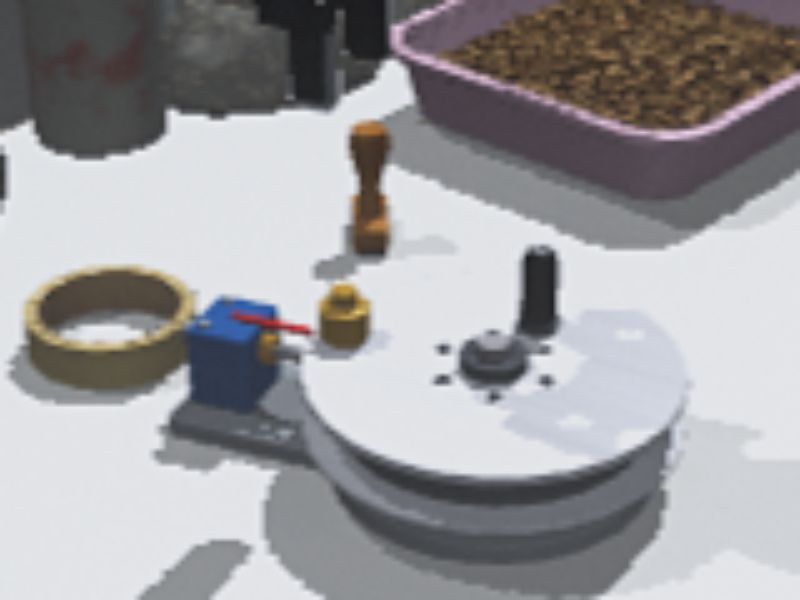

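```bash
python3 -c "
from bench import *
print(close_job())"
```

```text
the job is handed in; nothing more can be done
None
```

I turned the pulley to its high spot, stopped it there, stood the brass weight in front of the red pointer, and handed the job in at about 32 s of the 67 s allowed.

- **Finding the crest:** I turned it about 3.4 rad anticlockwise by the knob and found one bump in the force. I then turned back over it and put the crest, at a knob heading of about 4.87 rad in the world frame, where the forward and backward forces matched. The bump's edges gave the same place.
- **Pulley left:** It was released at about 4.87 rad by the tool position. By the wrist camera, corrected for its offset, it was about 4.85 rad. The limit is 0.17 rad.
- **Weight:** The final pictures show it upright in line with the pointer. The detector put its centre within about 7 mm of the mark in the scene view and about 2 mm in the wrist view, against the 15 mm allowed. The crank looked unmoved when the weight was placed.

**Checks that disagreed or were missing:**
- **Forces:** Those at the knob were about twice what you stated, roughly 9.5 N normally and 24 N on the bump. They did not drop below normal past the crest, so the crest rests on comparing the two directions.
- **Feeler force:** I could not measure it directly.
- **Slip:** After releasing the knob I moved the open hand down 10 mm by mistake. I saw no contact beyond about 2 N, and the knob was in the same place afterwards.

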